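# Tighten the water filter's compression nut

## Task

Turn the hexagonal nut on top of the water filter clockwise with the fingers until it is firmly finger-tight and no further. Then put the open-ended wrench on the nut and tighten it by one flat more (a sixth of a turn), take the wrench off again and lay it flat on the trolley. Do not overtighten, never lean hard on the filter, and leave the mug, mill, spice jar and bowl where they stand.

Things in the scene. Friction and masses are not known exactly. Their poses are not given: they have to be found in the camera images.
- fitting: Fixed water-filter head. White round housing, foot 92 mm across, 82 mm above, 50 mm high; low brass side port reaching 68 mm along its +x. On its upright axis: brass flange (32 mm across, to 56 mm up), neck (23 mm, to 70 mm), sleeve (70 to 76 mm up), nut (76 to 99 mm up), and a 15 mm copper tube through the nut, ending 125 mm up. Origin: on the axis at the trolley top, z up.
- nut: Brass hex nut, 30 mm across flats, 23 mm high. Origin: on its axis, at its underside; x axis passes square through a flat. It only turns, at one height, clockwise from above to tighten. It starts 0.7 to 1.6 rad from the sleeve; drag till there 0.05 N m. Then the sleeve turns with it: the first 7 degrees against 0.3 N m, after that a hard 0.85 N m: finger-tight. Both stay where left.
- nut_mark (a point): A point fixed in the nut, on its own +x axis, 17 mm from the axis, 12 mm above the underside.
- sleeve_mark (a point): A point fixed in the sleeve, 17 mm from the axis, 73 mm above the trolley. The sleeve is a brass ring 28 mm across and 6 mm high just under the nut; it stands still until the nut bears on it, then turns with the nut. Its place at the start does not show where finger-tight is.
- wrench: Loose flat steel open-ended wrench, 0.13 to 0.25 kg, on the trolley. Jaws 32 mm apart, 12 mm thick, tips 18.5 mm ahead of the jaw centre, throat 20.5 mm behind it, head 54 mm wide. Handle: straight bar 18 mm wide, 14 mm high, ending 169 mm behind the jaw centre. Origin: midway between the jaws, at the underside; x points out of the mouth, y across the jaws, z up.
- wrench_jaw (a point): Midway between the wrench's jaws, at half their thickness (6 mm above the underside); lies on the nut's axis when the wrench is seated. x points out of the mouth, y across the jaws.
- wrench_grip (a point): Middle of the wrench's handle, 85 mm behind the jaw centre, near its balance point, at half its height (7 mm above the underside). x points along the handle to the jaws.
- mug: Bystander: white mug with a handle, about 82 mm across and 91 mm high. Origin: centre of its underside.
- mill: Bystander: dark wooden pepper mill, 58 mm across, 170 mm high. Origin: centre of its underside.
- spice: Bystander: spice jar with a red cap, 45 mm across, 106 mm high. Origin: centre of its underside.
- bowl: Bystander: green bowl, 115 mm across, 59 mm high. Origin: centre of its underside.
Things that resemble listed ones, but are neither listed nor needed, are in the scene too. There is more than one size of the wrench; the one meant has the size given above.

How it is judged:
By the outcome, as a careful person would: the job done as asked, in the order asked, and still so for the second after the job is handed in, with the robot touching nothing.
It also fails if it takes over 72 s, if anything falls off the work surface, if the arm or the gripper's body presses on something with over 40 N, if the wrist force passes 120 N, or if a joint passes its speed limit or range.

## Robot

A 6-joint arm with a two-finger parallel gripper is mounted at the origin on a cart in front of the work surface, level with it; the furniture and walls round the work are solid. World frame = base frame: x ahead of the robot, y to its left, z up, the work surface at z = 0. Lengths are in m, angles in rad, forces in N, time in s.
With the tool pointing down it reaches from about 0.35 to 0.975 m from the base axis. Payload 4.9 kg.
Tool frame: the origin (TCP) lies midway between the tips of the shut fingers; the grasp point (between the pads) lies 19 mm behind it; z points along the fingers, y is the line along which they close (so a half turn about z gives the same grasp; the last joint's range is limited). The gripper opens to 85 mm and grips with 20 to 120 N. Pads are 22 mm wide; open, the fingers measure 114 mm over their backs; the gripper's body (76 mm by 85 mm) begins 54 mm behind the grasp point. The pads swing forward as they close: fully open they stand 13 mm farther back than shut.
Start: joints at [1.149, 0.053, 1.613, -0, 1.476, -0.119], TCP at [0.186, 0.597, 0.196] pointing down, gripper open.
Joint ranges: [-3.01, 3.01], [-1.01, 2.22], [0.06, 2.58], [-1.02, 4.17], [0.09, 2.62], [-3.14, 3.14]. Speed limits (rad/s): [2.57, 2.57, 3.14, 3.14, 3.14, 3.14].

## Interface

Orientations are given as a rotation vector (axis times angle).
In Python, from station import ctrl gives the robot as it stands. The module is installed in compiled form; this text tells all that it offers.
- The arm moves only by the shell command python3 -m handwheel 'ROWS' [OPENING] [FORCE]. ROWS is JSON, a list of rows, each a list of 2 entries, a list of its own where there are three numbers: the shift along the tool's x, y, z in cm, then the turn, a rotation vector about the tool's x, y, z in rad. In form: [[[tx, ty, tz], [ax, ay, az]], ...]. A call has 1 to 5 rows; each row is the pose to reach, as a shift and turn from the pose commanded when the call began, along the tool's axes at that moment; what a row does not reach only later rows make up. A row lasts 1/8 s, in which the tool goes at most 62.5 mm and 10.7 degrees, less where a joint would pass 70% of its speed; a pose out of reach is approached as far as the arm can. A call with a gripper value outside its range is refused whole. OPENING is the gripper's target within -1 to 1 (shut at 1, half-way at 0, fully open at -1), set as the call begins (- or left out, the last holds). The fingers move at their own pace and stop on an object; FORCE is the grip in N (left out, the last holds). Time passes only in rows, so rows that repeat a pose let the fingers close. It gives the time, the measured TCP pose, the force, the opening and the grip force at its end, in the units of the state.
- ctrl.get_obs(): the state, without advancing time (a new reading comes with each control period).
- ctrl.get_image(name): name is "scene" or "top" or "wrist"; returns the picture (420x560x3 uint8, blue, green, red); there is no depth.
- ctrl.calibration(name): a dict with "fx", "fy", "cx", "cy" (pixels), "R" (3x3) and "t" (3): a world point X has camera coordinates R X + t. Camera axes: x right, y down, z forward; pixel columns grow to the right and rows downward; lengths in m; the calibration is good to about 2 mm. A picture is of the moment at which its call begins: read the wrist's pose just before it. calibration takes no time and is no camera call; for the wrist camera it gives the pose at the moment of the call.
- ctrl.finish_job(): hands the job in; it is judged then, once.
Trained networks look in the newest picture that a camera, given by its name, has taken for a name from the list of things; names that differ only in an ending like _2 or _b are one class to them, and where a whole thing is asked for, a point or a joint stands for the part that bears it (a point fixed in the world has none). Each returns a list of dicts, best first, with "score" (0 to 1); they miss things now and then, are a little off and sometimes report something else, mostly with a low value. They report only what shows in the picture. A call takes as long as a camera call. They do not tell look-alikes from the thing itself.
- ctrl.look_for(camera, query): "position" ([column, row] in pixels, amid what is visible of it).
- ctrl.landmark_of(camera, query): "position" ([column, row] in pixels: a listed point, or the origin of a listed thing).
The state is a dict: "t": time; "q": joint angles; "dq": joint speeds; "effort": joint torques, N m; "tool_pos": TCP position; "tool_rot": TCP orientation; "contact_force": force on the tool from outside, world axes, zero at the start; "wrist_torque": the same for the moment, N m; "opening": finger opening in m; "grip_force": force on a finger pad.
Only numpy, scipy, OpenCV 4.12 (cv2) and the standard library are available. Lean on these libraries where they do the work, as an engineer would, in place of code of your own. Each camera call takes 0.05 s, during which the arm holds its last target. There are 200 camera calls.

## Working session

There is one attempt and no reset: what is moved stays moved. The work goes in short steps, Python scripts to look and compute and a shell command to move; the robot and the scene stay as the last step left them, time stands still between calls to the robot, and variables do not carry over. Pictures are saved under pics/ and viewed, at most 10 in all, crops included, and the job is handed in when it is done.

```bash
mkdir -p pics; cat > h.py <<'E'
import numpy as np, cv2
from scipy.spatial.transform import Rotation as Ro
from station import ctrl
def ray(cam,px):
    c=ctrl.calibration(cam);R=np.array(c["R"]);t=np.array(c["t"])
    d=R.T@np.array([(px[0]-c["cx"])/c["fx"],(px[1]-c["cy"])/c["fy"],1]);return -R.T@t,d
def at(cam,px,z):
    o,d=ray(cam,px);return o+d*(z-o[2])/d[2]
def proj(cam,X):
    c=ctrl.calibration(cam);p=np.array(c["R"])@np.array(X)+np.array(c["t"]);return np.array([c["fx"]*p[0]/p[2]+c["cx"],c["fy"]*p[1]/p[2]+c["cy"]])
def tool():
    o=ctrl.get_obs();return np.array(o["tool_pos"]),Ro.from_rotvec(o["tool_rot"]),o
def togo(target):
    p,R,o=tool();return R.inv().apply(np.array(target)-p)*100
E
python3 - <<'E'
from h import *
np.set_printoptions(precision=3,suppress=True)
ims=[]
for cam in ("scene","top"):
    im=ctrl.get_image(cam).copy(); cv2.imwrite(f"pics/{cam}0.png",im)
    Z=dict(nut=.076,nut_mark=.088,sleeve_mark=.073,wrench_jaw=.006,wrench_grip=.007)
    for q in ("fitting","nut","nut_mark","sleeve_mark","wrench","wrench_jaw","wrench_grip","mug","mill","spice","bowl"):
        for r in ctrl.landmark_of(cam,q)[:4]:
            print(cam,q,round(r["score"],2),np.array(r["position"]),at(cam,r["position"],Z.get(q,0))[:2])
p,R,o=tool();print(p,R.as_matrix(),o["t"],o["contact_force"])
E
```

```text
scene fitting 0.87 [262.3 212.3] [0.539 0.109]
scene nut 0.46 [262.8 192.8] [0.542 0.108]
scene nut_mark 0.43 [264.  185.5] [0.554 0.119]
scene sleeve_mark 0.64 [262. 185.] [0.561 0.138]
scene sleeve_mark 0.63 [265.7 196.3] [0.541 0.094]
scene wrench 0.67 [331.6 264.7] [ 0.567 -0.158]
scene wrench 0.66 [276.4 260.8] [ 0.46  -0.059]
scene wrench_jaw 0.8 [278.7 261.4] [ 0.461 -0.068]
scene wrench_jaw 0.65 [334.1 268.3] [ 0.56  -0.175]
scene wrench_grip 0.74 [317.6 284.8] [ 0.491 -0.19 ]
scene wrench_grip 0.7 [255.6 265.6] [ 0.404 -0.043]
scene mug 0.81 [268.4 164.3] [0.682 0.27 ]
scene mug 0.47 [333.4 266.2] [ 0.567 -0.165]
scene mill 0.88 [392.8 261. ] [ 0.703 -0.248]
scene spice 0.78 [342.1 220. ] [ 0.7   -0.054]
scene bowl 0.72 [189.6 208.9] [0.381 0.249]
top fitting 0.7 [243.6 219.6] [0.541 0.116]
top nut 0.44 [245.7 218.4] [0.536 0.104]
top nut_mark 0.44 [238.4 209.8] [0.557 0.123]
top nut_mark 0.36 [350.  243.7] [ 0.476 -0.175]
top sleeve_mark 0.55 [249.3 214.1] [0.548 0.095]
top wrench 0.75 [309.5 246.8] [ 0.468 -0.076]
top wrench_jaw 0.8 [344.7 215.5] [ 0.561 -0.175]
top wrench_jaw 0.63 [305.  251.3] [ 0.455 -0.063]
top wrench_grip 0.97 [350.5 247.5] [ 0.469 -0.192]
top wrench_grip 0.79 [298.4 265.1] [ 0.416 -0.045]
top mug 0.67 [198.8 169.8] [0.683 0.253]
top mill 0.6 [371.  168.6] [ 0.704 -0.253]
top mill 0.4 [239.6 210.2] [0.568 0.129]
top mill 0.3 [245.9 217.3] [0.548 0.11 ]
top spice 0.63 [301.1 164.8] [ 0.708 -0.046]
top bowl 0.71 [193.2 272.8] [0.386 0.251]
[0.186 0.597 0.196] [[-0.955  0.298  0.   ]
 [ 0.298  0.955  0.   ]
 [ 0.     0.    -1.   ]] 1.2 [ 0.546 -0.231 -0.527]
```

```bash
python3 - <<'E'
import cv2,numpy as np
t=cv2.imread("pics/top0.png");s=cv2.imread("pics/scene0.png")
a=cv2.resize(t[140:320,160:410],(800,576));cv2.imwrite("pics/a.png",a)
cv2.imwrite("pics/b.png",cv2.resize(s[120:340,150:440],(791,600)))
E
```

```text
(no output)
```

View pics/a.png

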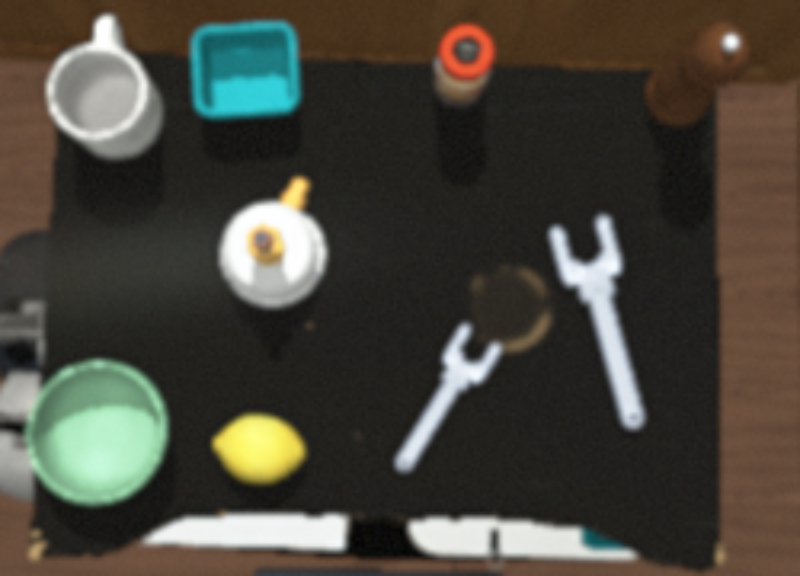

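View pics/b.png

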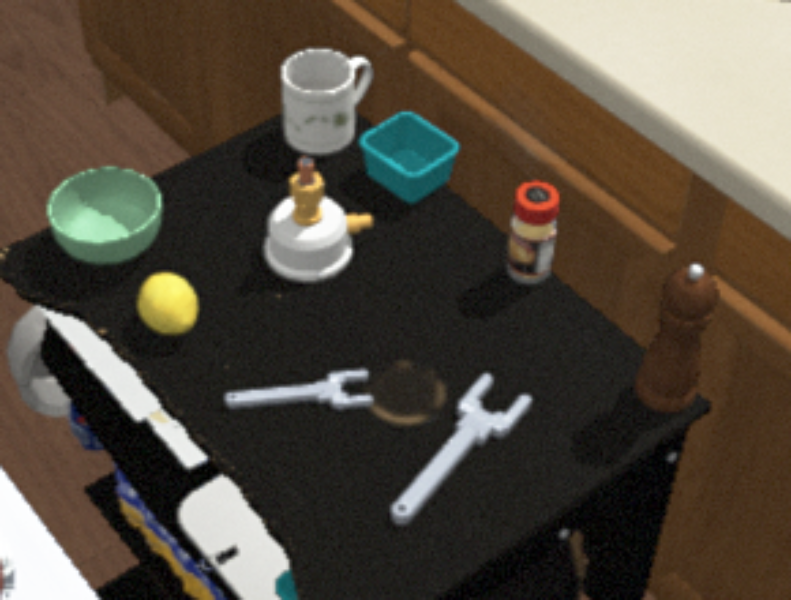

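The two wrenches in the top view are at px ≈ (309,247), about 138 mm long, and px ≈ (345,217), about 187 mm long. The longer right-hand one matches the 187.5 mm in the description; I'll confirm it in a wrist crop before grasping. First I go to the nut.

```bash
python3 -m handwheel '[[[-48,-36,-3],[0,0,0]],[[-48,-36,-3],[0,0,0]],[[-48,-36,-3],[0,0,0]],[[-48,-36,-3],[0,0,0]],[[-48,-36,-3],[0,0,0]]]' -1 60
python3 -c "
from h import *;print(togo([.541,.112,.226]))"
```

```text
t: 1.82
tool_pos: [0.3697, 0.3417, 0.2124]
tool_rot: [0.473, 3.105, 0.001]
contact_force: [1.2, 0.6, 0.2]
opening: 0.0851
grip_force: 0.0
[-23.19190504 -16.82411932  -1.35742736]
```

```bash
python3 -m handwheel '[[[-23,-16.5,-1.4],[0,0,0]],[[-23,-16.5,-1.4],[0,0,0]],[[-23,-16.5,-1.4],[0,0,0]],[[-23,-16.5,-1.4],[0,0,0]],[[-23,-16.5,-1.4],[0,0,0]]]' -1 60
python3 - <<'E'
from h import *
np.set_printoptions(precision=4,suppress=True)
Z=dict(nut=.076,nut_mark=.088,sleeve_mark=.073,fitting=0)
im=ctrl.get_image("wrist").copy();cv2.imwrite("pics/w1.png",im)
for q in Z:
    for r in ctrl.landmark_of("wrist",q)[:3]: print(q,r["score"],r["position"],at("wrist",r["position"],Z[q]))
print(ray("wrist",(280,210)),tool()[0])
E
```

```text
t: 2.45
tool_pos: [0.5406, 0.1146, 0.2263]
tool_rot: [0.478, 3.104, -0.0]
contact_force: [-0.1, 1.7, -0.6]
opening: 0.085
grip_force: 0.0
nut 0.69 [278.4, 184.6] [0.5389 0.1132 0.076 ]
nut_mark 0.9 [293.9, 198.4] [0.554 0.127 0.088]
sleeve_mark 0.6 [267.1, 193.0] [0.5431 0.1011 0.073 ]
fitting 0.8 [279.8, 169.5] [0.5362 0.1183 0.    ]
fitting 0.34 [96.0, 241.1] [ 0.5566 -0.1594  0.    ]
fitting 0.2 [279.0, 184.2] [0.5547 0.1114 0.    ]
(array([0.4583, 0.143 , 0.4028]), array([ 0.3083, -0.0964, -0.9464])) [0.5388 0.1177 0.2259]
```

View pics/w1.png

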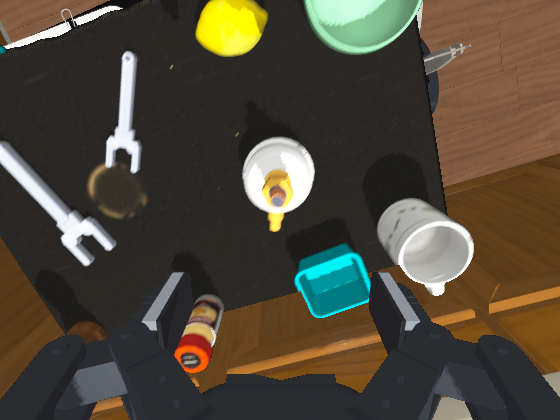

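The picture shows the nut at px (278,185), with its mark at (294,198). The fitting is centred between the fingers, and the tube top is clear. I turn to align with a flat, descend and look again.

```bash
python3 -m handwheel '[[[0,0,4],[0,0,-0.18]],[[0,0,7.5],[0,0,-0.36]],[[0,0,7.5],[0,0,-0.52]],[[0,0,7.5],[0,0,-0.52]]]' -1 60
python3 - <<'E'
from h import *
np.set_printoptions(precision=4,suppress=True)
Z=dict(nut=.076,nut_mark=.088,sleeve_mark=.073,fitting=0)
im=ctrl.get_image("wrist").copy()
for q in Z:
    for r in ctrl.landmark_of("wrist",q)[:3]: print(q,r["score"],r["position"],at("wrist",r["position"],Z[q]))
p,R,o=tool();print(p,R.as_matrix(),o["q"])
u,v=proj("wrist",[.539,.113,.1]).astype(int);print(u,v)
c=im[max(0,v-60):v+60,max(0,u-80):u+80];cv2.imwrite("pics/w2.png",cv2.resize(c,None,fx=5,fy=5,interpolation=2))
E
```

```text
t: 3.2
tool_pos: [0.5383, 0.1185, 0.1506]
tool_rot: [0.341, -3.122, -0.0]
contact_force: [-0.4, 0.2, 1.1]
opening: 0.0849
grip_force: 0.0
nut 0.75 [273.6, 206.3] [0.5394 0.113  0.076 ]
nut_mark 0.74 [283.9, 232.7] [0.5566 0.1254 0.088 ]
sleeve_mark 0.84 [252.2, 208.8] [0.547  0.0952 0.073 ]
fitting 0.93 [273.7, 187.0] [0.5431 0.1117 0.    ]
fitting 0.25 [273.5, 205.8] [0.5641 0.116  0.    ]
[0.5395 0.1177 0.1519] [[-0.9766 -0.2149  0.0014]
 [-0.2149  0.9766  0.0001]
 [-0.0014 -0.0002 -1.    ]] [ 0.0799 -0.0906  1.8295  0.      1.4012 -1.7074]
273 215
```

View pics/w2.png

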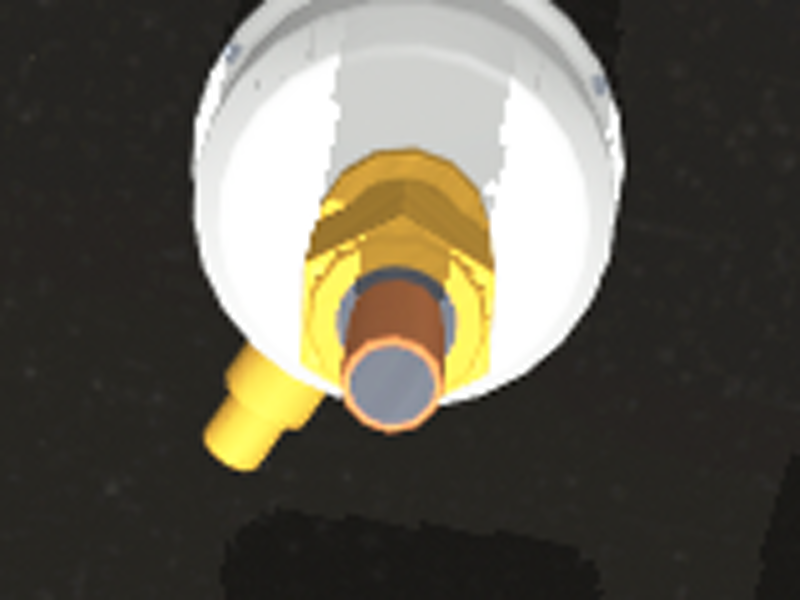

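The nut's flats (px ≈ 255 and 292) stand square to the closing line. I centre, descend and grip.

```bash
python3 -m handwheel '[[[0.1,-0.46,3],[0,0,0]],[[0.1,-0.46,7.7],[0,0,0]],[[0.1,-0.46,7.7],[0,0,0]],[[0.1,-0.46,7.7],[0,0,0]]]' -1 60; python3 -m handwheel '[[[0,0,0],[0,0,0]],[[0,0,0],[0,0,0]],[[0,0,0],[0,0,0]],[[0,0,0],[0,0,0]],[[0,0,0],[0,0,0]]]' 1 40
python3 -c "
from h import *
p,R,o=tool();print(o)"
```

```text
t: 3.95
tool_pos: [0.5402, 0.1127, 0.0757]
tool_rot: [-0.34, 3.121, -0.0]
contact_force: [0.4, 0.2, -0.3]
opening: 0.0853
grip_force: 0.0
t: 4.58
tool_pos: [0.5396, 0.112, 0.0746]
tool_rot: [-0.341, 3.123, -0.002]
contact_force: [-0.6, -2.9, 2.4]
opening: 0.0128
grip_force: 39.0
{'t': 4.575, 'q': array([ 7.03140035e-02, -1.55874479e-02,  1.89307677e+00, -1.35822518e-03,
        1.26349996e+00, -1.71732230e+00]), 'dq': array([-0.00187405, -0.00069219, -0.0008116 ,  0.00044975,  0.00100207,
       -0.00169779]), 'effort': array([ 1.48047980e+00, -3.20945656e+01, -3.30990779e+01,  7.63398595e-01,
       -2.20498731e-01,  7.08343985e-03]), 'tool_pos': array([0.53955756, 0.11197687, 0.0745807 ]), 'tool_rot': array([-3.40525363e-01,  3.12252534e+00, -2.06801207e-03]), 'contact_force': array([-0.55196353, -2.93537936,  2.36786186]), 'wrist_torque': array([-0.51699011,  0.067993  ,  0.01923973]), 'grip_force': 38.98887097835541, 'opening': 0.012812869450928}
```

An opening of 12.8 mm doesn't match the 30 mm nut, so I look at the grasp.

```bash
python3 - <<'E'
from h import *
im=ctrl.get_image("wrist").copy();s=ctrl.get_image("scene")
cv2.imwrite("pics/w3.png",np.hstack([cv2.resize(im[180:420,120:440],(480,360)),cv2.resize(s[150:240,200:280],(320,360),interpolation=2)]))
E
```

```text
(no output)
```

View pics/w3.png

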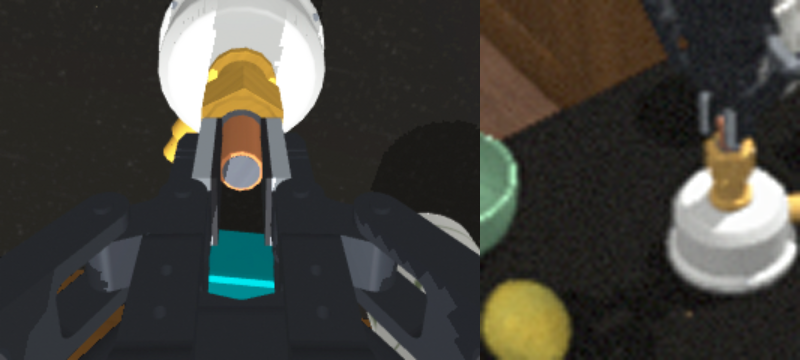

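```bash
python3 - <<'E'
from h import *
np.set_printoptions(precision=4,suppress=True)
p,R,o=tool();print(p,o["opening"])
for cam in("scene","wrist"):
    for z in (0,.0746,.076,.099,.125): print(cam,z,proj(cam,[.5395,.113,z]))
s=ctrl.get_image("scene").copy()
s=cv2.resize(s[150:230,215:305],None,fx=7,fy=7,interpolation=2)
for z in (.0746,.076,.099,.125):
    u,v=(proj("scene",[.5395,.113,z])-[215,150])*7;cv2.circle(s,(int(u),int(v)),3,(0,0,255),-1)
cv2.imwrite("pics/s3.png",s)
E
```

```text
[0.5396 0.112  0.0745] 0.012859743623935042
scene 0 [261.7229 211.4963]
scene 0.0746 [261.1486 192.5005]
scene 0.076 [261.1374 192.1313]
scene 0.099 [260.9519 185.996 ]
scene 0.125 [260.7373 178.8974]
wrist 0 [280.898  208.1229]
wrist 0.0746 [280.9983 246.2701]
wrist 0.076 [281.0009 247.252 ]
wrist 0.099 [281.0489 265.5516]
wrist 0.125 [281.1204 292.7552]
```

View pics/s3.png

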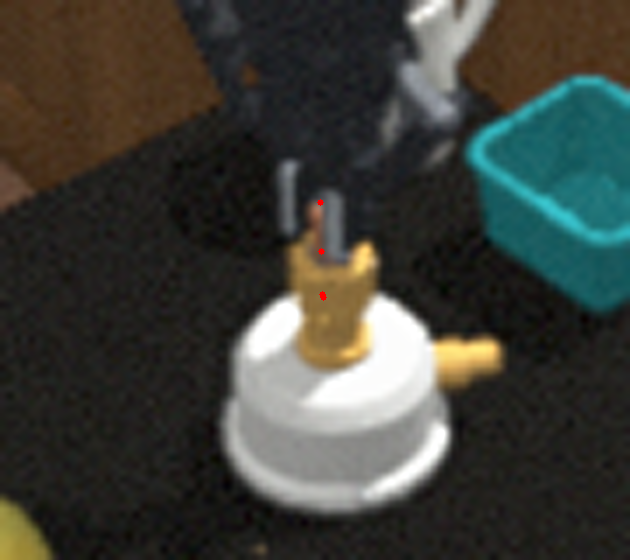

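Both cameras agree that the fingers closed on the tube, with the tips at z≈0.10. The real tips stand about 24 mm behind the reported TCP. No harm was done, so I open, go 2.2 cm lower and grip again.

```bash
python3 -m handwheel '[[[0,0,0],[0,0,0]],[[0,0,0],[0,0,0]],[[0,0,0],[0,0,0]]]' -1 40; python3 -m handwheel '[[[0,0,1.1],[0,0,0]],[[0,0,2.2],[0,0,0]],[[0,0,2.2],[0,0,0]]]' -1 40;  python3 -m handwheel '[[[0,0,0],[0,0,0]],[[0,0,0],[0,0,0]],[[0,0,0],[0,0,0]],[[0,0,0],[0,0,0]]]' 1 40
python3 - <<'E'
from h import *
im=ctrl.get_image("wrist").copy();s=ctrl.get_image("scene")
cv2.imwrite("pics/w4.png",np.hstack([cv2.resize(im[180:420,120:440],(480,360)),cv2.resize(s[150:240,200:280],(320,360),interpolation=2)]))
print(tool()[2])
E
```

```text
t: 5.1
tool_pos: [0.5389, 0.1129, 0.0736]
tool_rot: [0.341, -3.122, -0.001]
contact_force: [0.1, 0.6, 0.3]
opening: 0.0671
grip_force: 0.0
t: 5.48
tool_pos: [0.5377, 0.1125, 0.0499]
tool_rot: [0.34, -3.119, -0.0]
contact_force: [0.4, -0.5, -1.0]
opening: 0.0851
grip_force: 0.0
t: 5.98
tool_pos: [0.5397, 0.1121, 0.0528]
tool_rot: [-0.341, 3.122, -0.002]
contact_force: [-0.5, -2.3, 3.7]
opening: 0.0291
grip_force: 39.9
{'t': 6.075, 'q': array([ 7.04198902e-02,  1.13545669e-02,  1.90606342e+00, -8.73397877e-04,
        1.22327808e+00, -1.71736912e+00]), 'dq': array([ 5.89817345e-04,  1.46147642e-03, -3.95842583e-04,  1.47155012e-03,
       -2.28541808e-03,  3.76516455e-05]), 'effort': array([ 1.24141999e+00, -3.20100081e+01, -3.20293164e+01,  6.42240308e-01,
       -3.18856901e-01,  2.97266431e-02]), 'tool_pos': array([0.53968215, 0.11219284, 0.05276777]), 'tool_rot': array([-3.40553099e-01,  3.12220980e+00, -1.34243418e-03]), 'contact_force': array([-1.78466174, -2.79173809,  3.89745035]), 'wrist_torque': array([-0.37795725,  0.1308284 ,  0.01034692]), 'grip_force': 40.026220958679914, 'opening': 0.028919586980707884}
```

View pics/w4.png

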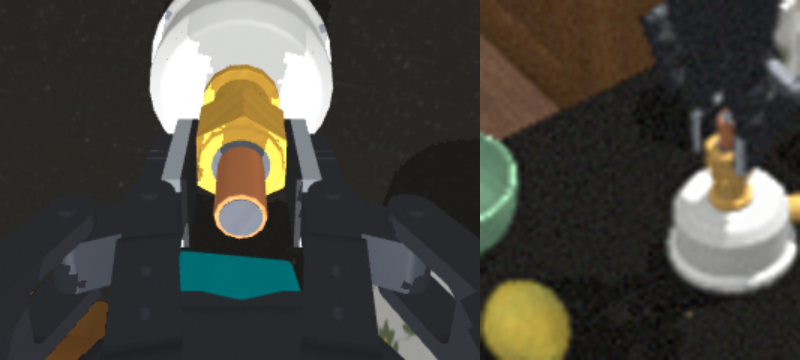

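The fingers now hold the nut on its flats (opening 29 mm, mid-height). I turn clockwise.

```bash
echo 'from h import *
p,R,o=tool();print("Tz",round(o["wrist_torque"][2],3),"yaw",round(np.degrees(np.arctan2(*R.as_matrix()[1::-1,0])),2),"q6",round(o["q"][5],3),"e6",round(o["effort"][5],2),"grip",round(o["grip_force"],1),round(o["opening"],4),"F",np.round(o["contact_force"],1),p.round(4),o["t"])' > s.py; python3 s.py; python3 -m handwheel '[[[0,0,0],[0,0,0.17]],[[0,0,0],[0,0,0.34]],[[0,0,0],[0,0,0.51]],[[0,0,0],[0,0,0.65]]]' 1 50; python3 s.py;  python3 -m handwheel '[[[0,0,0],[0,0,0.05]]]'; python3 s.py
```

```text
Tz 0.01 yaw -167.55 q6 -1.717 e6 0.03 grip 40.0 0.0289 F [-1.8 -2.8  3.9] [0.5397 0.1122 0.0528] 6.075
t: 6.58
tool_pos: [0.5398, 0.1131, 0.0529]
tool_rot: [0.682, 3.066, 0.002]
contact_force: [-0.2, -0.0, 4.3]
opening: 0.0281
grip_force: 51.9
Tz 0.06 yaw 154.93 q6 -1.063 e6 -0.82 grip 51.9 0.0281 F [-0.2 -0.   4.3] [0.5398 0.1131 0.0529] 6.575
t: 6.7
tool_pos: [0.5398, 0.1132, 0.0528]
tool_rot: [0.754, 3.049, 0.003]
contact_force: [-0.7, 1.1, 3.7]
opening: 0.0283
grip_force: 51.9
Tz 0.09 yaw 152.22 q6 -1.015 e6 -0.14 grip 51.9 0.0283 F [-0.7  1.1  3.7] [0.5398 0.1132 0.0528] 6.7
```

```bash
echo 'import sys
from s import o
sys.exit(o["wrist_torque"][2]>float(sys.argv[1]))' > g.py
M='python3 -m handwheel'
$M '[[[0,0,0],[0,0,0.06]]]' >/dev/null; python3 g.py 0.2 && $M '[[[0,0,0],[0,0,0.06]]]'>/dev/null && python3 g.py 0.2 && $M '[[[0,0,0],[0,0,0.06]]]'>/dev/null && python3 g.py 0.2 && $M '[[[0,0,0],[0,0,0.06]]]'>/dev/null && python3 g.py 0.2 && $M '[[[0,0,0],[0,0,0.06]]]'>/dev/null && python3 g.py 0.2 && $M '[[[0,0,0],[0,0,0.06]]]'>/dev/null && python3 g.py 0.2 && $M '[[[0,0,0],[0,0,0.06]]]'>/dev/null && python3 g.py 0.2 && $M '[[[0,0,0],[0,0,0.06]]]'>/dev/null && python3 g.py 0.2 && $M '[[[0,0,0],[0,0,0.06]]]'>/dev/null && python3 g.py 0.2 && $M '[[[0,0,0],[0,0,0.06]]]'>/dev/null && python3 g.py 0.2
```

```text
Tz 0.057 yaw 148.79 q6 -0.955 e6 -0.35 grip 51.9 0.0286 F [-0.9  1.3  3.8] [0.5399 0.1132 0.0528] 6.825False
```

```bash
sed -i 's/sys.exit(\(.*\))$/sys.exit(int(\1))/' g.py
M='python3 -m handwheel'
$M '[[[0,0,0],[0,0,0.06]]]' >/dev/null; python3 g.py 0.2 && $M '[[[0,0,0],[0,0,0.06]]]'>/dev/null && python3 g.py 0.2 && $M '[[[0,0,0],[0,0,0.06]]]'>/dev/null && python3 g.py 0.2 && $M '[[[0,0,0],[0,0,0.06]]]'>/dev/null && python3 g.py 0.2 && $M '[[[0,0,0],[0,0,0.06]]]'>/dev/null && python3 g.py 0.2 && $M '[[[0,0,0],[0,0,0.06]]]'>/dev/null && python3 g.py 0.2 && $M '[[[0,0,0],[0,0,0.06]]]'>/dev/null && python3 g.py 0.2 && $M '[[[0,0,0],[0,0,0.06]]]'>/dev/null && python3 g.py 0.2 && $M '[[[0,0,0],[0,0,0.06]]]'>/dev/null && python3 g.py 0.2 && $M '[[[0,0,0],[0,0,0.06]]]'>/dev/null && python3 g.py 0.2
```

```text
Tz 0.07 yaw 145.35 q6 -0.895 e6 -0.34 grip 51.9 0.0285 F [-0.   1.4  4.3] [0.54   0.1133 0.0529] 6.95
Tz 0.05 yaw 141.91 q6 -0.835 e6 -0.34 grip 51.8 0.0284 F [0.3 1.2 2.9] [0.54   0.1134 0.0529] 7.075
Tz 0.091 yaw 138.47 q6 -0.775 e6 -0.34 grip 51.8 0.0283 F [0.5 1.7 3.2] [0.5401 0.1134 0.0529] 7.2
Tz 0.082 yaw 135.04 q6 -0.715 e6 -0.34 grip 51.8 0.0286 F [0.6 2.  2.6] [0.5401 0.1135 0.0529] 7.325
Tz 0.107 yaw 131.6 q6 -0.655 e6 -0.34 grip 51.8 0.0285 F [0.5 1.1 3. ] [0.5402 0.1136 0.0529] 7.45
Tz 0.056 yaw 128.16 q6 -0.595 e6 -0.34 grip 51.8 0.0287 F [0.8 1.7 3.3] [0.5403 0.1136 0.0529] 7.575
Tz 0.053 yaw 124.72 q6 -0.535 e6 -0.34 grip 51.8 0.0284 F [1.4 2.  2.4] [0.5404 0.1136 0.0529] 7.7
Tz 0.074 yaw 121.28 q6 -0.475 e6 -0.34 grip 51.7 0.0282 F [1.3 2.5 1.4] [0.5404 0.1137 0.0529] 7.825
Tz 0.066 yaw 117.85 q6 -0.415 e6 -0.34 grip 51.7 0.0283 F [2.1 3.  3. ] [0.5405 0.1138 0.0529] 7.95
Tz 0.26 yaw 114.41 q6 -0.356 e6 -0.19 grip 51.2 0.0286 F [1.8 2.9 1.5] [0.5406 0.1138 0.0529] 8.075
```

```bash
M='python3 -m handwheel'
$M '[[[0,0,0],[0,0,0.025]]]' 1 80 >/dev/null; python3 g.py 0.45 && $M '[[[0,0,0],[0,0,0.02]]]'>/dev/null && python3 g.py 0.45 && $M '[[[0,0,0],[0,0,0.015]]]'>/dev/null && python3 g.py 0.45 && $M '[[[0,0,0],[0,0,0.015]]]'>/dev/null && python3 g.py 0.45 && $M '[[[0,0,0],[0,0,0.015]]]'>/dev/null && python3 g.py 0.45 && $M '[[[0,0,0],[0,0,0.015]]]'>/dev/null && python3 g.py 0.45 && $M '[[[0,0,0],[0,0,0.015]]]'>/dev/null && python3 g.py 0.45
```

```text
Tz 0.3 yaw 113.08 q6 -0.332 e6 0.16 grip 81.1 0.0277 F [3.  4.8 3.3] [0.5406 0.1137 0.053 ] 8.2
Tz 0.248 yaw 111.94 q6 -0.312 e6 0.13 grip 81.1 0.0273 F [3.1 4.8 3. ] [0.5406 0.1137 0.0531] 8.325
Tz 0.258 yaw 111.08 q6 -0.297 e6 0.17 grip 81.1 0.0274 F [2.5 4.6 2.1] [0.5406 0.1137 0.053 ] 8.45
Tz 0.292 yaw 110.22 q6 -0.282 e6 0.16 grip 81.1 0.0277 F [3.8 4.6 3.2] [0.5407 0.1137 0.0531] 8.575
Tz 0.27 yaw 109.36 q6 -0.267 e6 0.16 grip 81.1 0.0275 F [3.7 5.1 3.1] [0.5407 0.1137 0.0531] 8.7
Tz 0.228 yaw 108.51 q6 -0.252 e6 0.16 grip 81.1 0.0275 F [3.4 4.9 3. ] [0.5407 0.1138 0.053 ] 8.825
Tz 0.284 yaw 107.64 q6 -0.237 e6 0.17 grip 81.1 0.0277 F [4.3 3.9 2.9] [0.5407 0.1138 0.053 ] 8.95
```

```bash
M='python3 -m handwheel'
$M '[[[0,0,0],[0,0,0.012]]]' >/dev/null; python3 g.py 0.45 && $M '[[[0,0,0],[0,0,0.012]]]'>/dev/null && python3 g.py 0.45 && $M '[[[0,0,0],[0,0,0.012]]]'>/dev/null && python3 g.py 0.45 && $M '[[[0,0,0],[0,0,0.012]]]'>/dev/null && python3 g.py 0.45
```

```text
Tz 0.428 yaw 106.99 q6 -0.226 e6 0.42 grip 81.0 0.0278 F [3.7 4.6 3.6] [0.5408 0.1138 0.0531] 9.075
Tz 0.723 yaw 106.34 q6 -0.214 e6 0.61 grip 80.9 0.0274 F [4.1 5.7 3.2] [0.5408 0.1137 0.053 ] 9.2
```

Finger-tight is reached: the torque stepped from 0.3 to 0.72 N m at the hard stop. I release, lift and go to the long wrench.

```bash
M='python3 -m handwheel'
$M '[[[0,0,0],[0,0,0]],[[0,0,0],[0,0,0]],[[0,0,-5],[0,0,0]],[[0,0,-10.7],[0,0,0]],[[0,0,-10.7],[0,0,0]]]' -1 80
python3 s.py
$M '[[[-5,-3,0],[0,0,0.18]],[[-10,-6,0],[0,0,0.36]],[[-15,-9,0],[0,0,0.54]],[[-20,-12,0],[0,0,0.72]],[[-27.3,-15.6,0],[0,0,0.9]]]'
$M '[[[0,0,0],[0,0,0.18]],[[0,0,0],[0,0,0.36]],[[0,0,0],[0,0,0.54]],[[0,0,0],[0,0,0.7]],[[0,0,0],[0,0,0.78]]]'
python3 s.py
python3 - <<'E'
from h import *
np.set_printoptions(precision=4,suppress=True)
im=ctrl.get_image("wrist").copy();cv2.imwrite("pics/w5.png",cv2.resize(im,(800,600)))
for q,z in dict(wrench_jaw=.006,wrench_grip=.007).items():
    for r in ctrl.landmark_of("wrist",q)[:3]: print(q,r["score"],r["position"],at("wrist",r["position"],z))
E
```

```text
t: 9.82
tool_pos: [0.5426, 0.1124, 0.1651]
tool_rot: [1.88, 2.507, 0.01]
contact_force: [0.5, -0.1, 0.5]
opening: 0.0854
grip_force: 0.0
Tz -0.029 yaw 106.25 q6 -0.213 e6 -0.0 grip 0.0 0.0854 F [ 0.5 -0.1  0.5] [0.5426 0.1124 0.1651] 9.825
t: 10.45
tool_pos: [0.4674, -0.1759, 0.1575]
tool_rot: [-2.793, -1.435, 0.002]
contact_force: [0.4, 0.2, -0.8]
opening: 0.0854
grip_force: 0.0
t: 11.08
tool_pos: [0.468, -0.1744, 0.1572]
tool_rot: [-3.129, -0.268, 0.005]
contact_force: [-0.7, -0.5, 0.3]
opening: 0.0855
grip_force: 0.0
Tz 0.038 yaw 9.81 q6 0.894 e6 -0.41 grip 0.0 0.0855 F [-0.7 -0.5  0.3] [ 0.468  -0.1744  0.1572] 11.075
wrench_jaw 0.79 [186.3, 176.5] [ 0.459  -0.0726  0.006 ]
wrench_grip 0.98 [151.4, 215.8] [ 0.4076 -0.0381  0.007 ]
wrench_grip 0.84 [295.5, 177.4] [ 0.4789 -0.188   0.007 ]
```

View pics/w5.png

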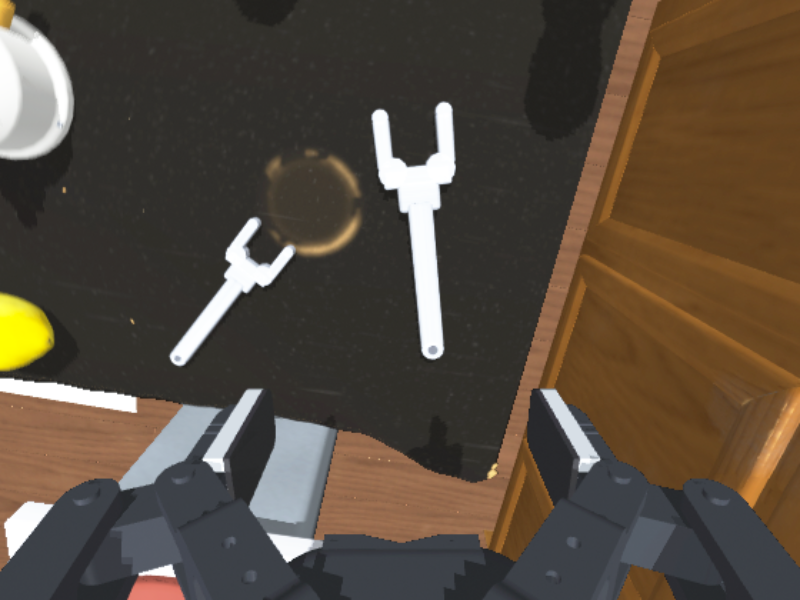

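The two candidates are the small wrench at about (240,275) and the large one at about (420,230). I measure both from these pixels.

```bash
python3 - <<'E'
from h import *
np.set_printoptions(precision=4,suppress=True)
f=lambda u,v,z=.012:at("wrist",(u*.7,v*.7),z)[:2]
E,A,B,a,b=f(432,356),f(380,111),f(445,104),f(388,140),f(438,136)
print("R len",np.linalg.norm((A+B)/2-E),"gap",np.linalg.norm(a-b))
T=(A+B)/2;d=(T-E)/np.linalg.norm(T-E);print("dir",np.degrees(np.arctan2(d[1],d[0])),"end",E,"jaw(169)",E+.169*d,"grip",E+.084*d)
h=f(418,206),f(428,300);print("handle centre line",h)
E2,A2,B2=f(178,362),f(258,220),f(293,247);print("L len",np.linalg.norm((A2+B2)/2-E2),"tips",np.linalg.norm(A2-B2),"R tips",np.linalg.norm(A-B))
p,R,o=tool();print(p)
im=cv2.imread("pics/w5.png");cv2.imwrite("pics/w5c.png",cv2.resize(im[90:380,150:490],None,fx=2,fy=2))
E
```

```text
R len 0.18332059296612485 gap 0.03399548267352014
dir 15.503691077174498 end [ 0.3994 -0.2112] jaw(169) [ 0.5622 -0.1661] grip [ 0.4803 -0.1888]
handle centre line (array([ 0.5133, -0.178 ]), array([ 0.4451, -0.1989]))
L len 0.13598757765752834 tips 0.03078969000280513 R tips 0.04336882040298334
[ 0.4683 -0.1744  0.1576]
```

View pics/w5c.png

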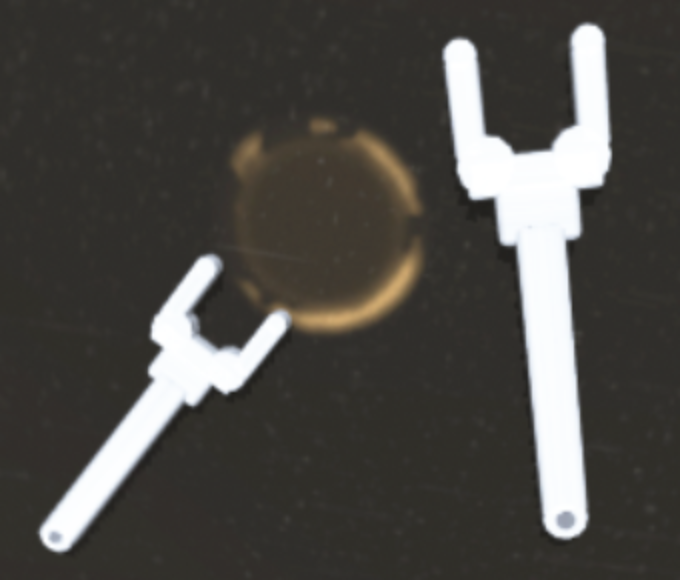

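The crop confirms it: the right-hand wrench measures about 185 mm with a jaw gap of about 33 mm, against about 136 mm for the left one. Next I work out the true tip height from the picture.

```bash
python3 - <<'E'
from h import *
p,R,o=tool()
for s in (0,-.013,-.025,-.032,-.038,-.044):
    print(s,[proj("wrist",p+R.apply([x,.0425*k,s])).round(0) for x in(.011,-.011) for k in(1,-1)])
print(ctrl.calibration("wrist")["fx"])
E
```

```text
0 [array([351., 229.]), array([212., 228.]), array([348., 261.]), array([214., 261.])]
-0.013 [array([356., 237.]), array([207., 237.]), array([353., 271.]), array([210., 271.])]
-0.025 [array([361., 246.]), array([202., 246.]), array([358., 282.]), array([205., 282.])]
-0.032 [array([364., 252.]), array([199., 252.]), array([361., 289.]), array([202., 289.])]
-0.038 [array([367., 258.]), array([196., 257.]), array([363., 296.]), array([199., 295.])]
-0.044 [array([371., 263.]), array([192., 263.]), array([366., 303.]), array([196., 302.])]
312.507676243628
```

```bash
M='python3 -m handwheel'
$M '[[[0.9,1.64,5],[0,0,-0.105]],[[0.9,1.64,10],[0,0,-0.105]],[[0.9,1.64,15],[0,0,-0.105]],[[0.9,1.64,16.7],[0,0,-0.105]],[[0.9,1.64,16.7],[0,0,-0.105]]]' 0.1 60 >/dev/null
sed -i 's/o\["wrist_torque"\]\[2\]>/abs(o["contact_force"][int(sys.argv[2])] if len(sys.argv)>2 else o["wrist_torque"][2])>/' g.py
python3 g.py 4 2 && $M '[[[0,0,0.3],[0,0,0]],[[0,0,0.6],[0,0,0]]]' >/dev/null && python3 g.py 4 2 && $M '[[[0,0,0.2],[0,0,0]],[[0,0,0.4],[0,0,0]]]' >/dev/null && python3 g.py 4 2 && $M '[[[0,0,0.2],[0,0,0]],[[0,0,0.4],[0,0,0]]]' >/dev/null && python3 g.py 4 2 && $M '[[[0,0,0.2],[0,0,0]],[[0,0,0.2],[0,0,0]]]' >/dev/null && python3 g.py 4 2&& $M '[[[0,0,0.2],[0,0,0]],[[0,0,0.2],[0,0,0]]]' >/dev/null && python3 g.py 4 2
```

```text
Tz 0.045 yaw 16.06 q6 0.772 e6 -0.0 grip 0.0 0.0382 F [ 0.  -0.1  0.4] [ 0.4801 -0.1888 -0.0088] 11.85
Tz 0.004 yaw 16.04 q6 0.772 e6 -0.0 grip 0.0 0.0384 F [-0.3 -0.3 -0.3] [ 0.4826 -0.1902 -0.0119] 12.1
Tz -0.029 yaw 16.04 q6 0.772 e6 -0.0 grip 0.0 0.0382 F [0.6 0.4 1. ] [ 0.4813 -0.1894 -0.0176] 12.35
Tz 0.011 yaw 16.03 q6 0.772 e6 -0.0 grip 0.0 0.0384 F [ 0.3 -0.   0.1] [ 0.4809 -0.1892 -0.0221] 12.6
Tz -0.027 yaw 16.03 q6 0.772 e6 -0.0 grip 0.0 0.0383 F [-1.1  0.1 -0.2] [ 0.4808 -0.1891 -0.0242] 12.85
Tz -0.043 yaw 16.03 q6 0.772 e6 0.0 grip 0.0 0.0382 F [0.1 0.1 0.3] [ 0.4808 -0.1891 -0.0262] 13.1
```

```bash
M='python3 -m handwheel'
$M '[[[0,0,0.2],[0,0,0]],[[0,0,0.2],[0,0,0]]]' >/dev/null; python3 g.py 4 2 && $M '[[[0,0,0.2],[0,0,0]],[[0,0,0.2],[0,0,0]]]' >/dev/null && python3 g.py 4 2 && $M '[[[0,0,0.2],[0,0,0]],[[0,0,0.2],[0,0,0]]]' >/dev/null && python3 g.py 4 2 && $M '[[[0,0,0.2],[0,0,0]],[[0,0,0.2],[0,0,0]]]' >/dev/null && python3 g.py 4 2&& $M '[[[0,0,0.2],[0,0,0]],[[0,0,0.2],[0,0,0]]]' >/dev/null && python3 g.py 4 2&& $M '[[[0,0,0.2],[0,0,0]],[[0,0,0.2],[0,0,0]]]' >/dev/null && python3 g.py 4 2
```

```text
Tz 0.043 yaw 16.03 q6 0.772 e6 -0.0 grip 0.0 0.0382 F [-0.3  0.5 -1. ] [ 0.4808 -0.1891 -0.0282] 13.35
Tz 0.018 yaw 16.03 q6 0.772 e6 0.0 grip 0.0 0.0384 F [-0.7  0.4 -0.7] [ 0.4807 -0.1891 -0.0302] 13.6
Tz 0.007 yaw 16.03 q6 0.772 e6 -0.0 grip 0.0 0.038 F [-0.6  0.4 -0.1] [ 0.4808 -0.1891 -0.0322] 13.85
Tz -0.069 yaw 16.03 q6 0.772 e6 -0.0 grip 0.0 0.0382 F [ 0.6 -0.3 -0. ] [ 0.4808 -0.1891 -0.0342] 14.1
Tz -0.027 yaw 16.03 q6 0.772 e6 0.0 grip 0.0 0.0385 F [ 0.4 -1.  -0.4] [ 0.4809 -0.1892 -0.0361] 14.35
Tz -0.065 yaw 16.04 q6 0.772 e6 -0.05 grip 6.6 0.0385 F [-5.8  2.6 12.8] [ 0.481  -0.1893 -0.0362] 14.6
```

```bash
M='python3 -m handwheel'
$M '[[[0,0,-0.6],[0,0,0]],[[0,0,-0.6],[0,0,0]]]' 0.1 80 >/dev/null; python3 s.py; $M '[[[0,0,0],[0,0,0]],[[0,0,0],[0,0,0]],[[0,0,0],[0,0,0]]]' 1 80;python3 s.py; $M '[[[0,0,-3],[0,0,0]],[[0,0,-3],[0,0,0]],[[0,0,-3],[0,0,0]]]' ; python3 s.py
python3 - <<'E'
from h import *
p,R,o=tool()
ctrl.get_image("wrist")
for q,z in dict(wrench_jaw=p[2]+.0395,wrench_grip=p[2]+.0405).items():
    for r in ctrl.landmark_of("wrist",q)[:3]: print(q,r["score"],r["position"],at("wrist",r["position"],z), R.inv().apply(at("wrist",r["position"],z)-p)*100)
E
```

```text
Tz -0.02 yaw 16.03 q6 0.772 e6 -0.0 grip 0.0 0.0384 F [-0.6 -0.2 -0.6] [ 0.4814 -0.1895 -0.0315] 14.85
t: 15.22
tool_pos: [0.4808, -0.1891, -0.032]
tool_rot: [-3.111, -0.438, 0.001]
contact_force: [-1.8, 1.3, 3.5]
opening: 0.0156
grip_force: 79.9
Tz -0.033 yaw 16.03 q6 0.772 e6 0.01 grip 79.9 0.0156 F [-1.8  1.3  3.5] [ 0.4808 -0.1891 -0.032 ] 15.225
t: 15.6
tool_pos: [0.4802, -0.1888, -0.0032]
tool_rot: [-3.11, -0.438, 0.002]
contact_force: [0.0, -0.3, -2.0]
opening: 0.0155
grip_force: 79.3
Tz -0.021 yaw 16.03 q6 0.772 e6 0.0 grip 79.3 0.0155 F [ 0.  -0.3 -2. ] [ 0.4802 -0.1888 -0.0032] 15.6
wrench_grip 0.95 [18.5, 289.6] [ 0.43761801 -0.06250991  0.0373066 ] [ -0.60931778 -13.3184591   -4.03634521]
wrench_grip 0.71 [278.5, 283.9] [ 0.47741494 -0.18782618  0.0373066 ] [-0.24498162 -0.17514418 -4.04958369]
```

The wrench is held: opening 15.6 mm, 2 N of weight. I raise it to nut height and turn it to the seating angle (yaw ≈106°).

```bash
M='python3 -m handwheel'
$M '[[[0,0,-5.25],[0,0,-0.17]],[[0,0,-5.25],[0,0,-0.34]],[[0,0,-5.25],[0,0,-0.51]],[[0,0,-5.25],[0,0,-0.68]],[[0,0,-5.25],[0,0,-0.85]]]' >/dev/null
$M '[[[0,0,0],[0,0,-0.17]],[[0,0,0],[0,0,-0.34]],[[0,0,0],[0,0,-0.51]],[[0,0,0],[0,0,-0.68]],[[0,0,0],[0,0,-0.72]]]' >/dev/null
python3 s.py
python3 - <<'E'
from h import *
np.set_printoptions(precision=3,suppress=True)
print(proj("wrist",tool()[0]+tool()[1].apply([.085,0,-.038])))
for c in ("top","scene","wrist"):
  ctrl.get_image(c);p,R,o=tool()
  for q,z in dict(wrench_jaw=p[2]+.038,wrench_grip=p[2]+.039).items():
    for r in ctrl.landmark_of(c,q)[:3]: print(c,q,r["score"],r["position"],at(c,r["position"],z), R.inv().apply(at(c,r["position"],z)-p)*100)
print(togo([.5793,-.0211,.0495]))
E
```

```text
Tz 0.014 yaw 106.1 q6 -0.8 e6 0.07 grip 79.3 0.0161 F [-0.   0.5 -2.5] [ 0.4804 -0.1889  0.0494] 17.0
[281.364 101.493]
top wrench_jaw 0.7 [308.9, 249.9] [ 0.456 -0.067  0.087] [12.4    1.077 -3.787]
top wrench_jaw 0.59 [324.7, 249.4] [ 0.459 -0.108  0.087] [ 8.329  0.164 -3.791]
top wrench_grip 0.7 [297.0, 267.3] [ 0.41  -0.036  0.088] [16.593 -2.52  -3.879]
scene wrench_jaw 0.86 [277.1, 256.8] [ 0.425 -0.108  0.088] [ 9.277 -3.146 -3.79 ]
scene wrench_jaw 0.82 [285.1, 253.6] [ 0.447 -0.112  0.088] [ 8.302 -1.154 -3.792]
scene wrench_grip 0.87 [252.1, 266.2] [ 0.359 -0.096  0.089] [12.316 -9.145 -3.883]
scene wrench_grip 0.74 [320.2, 266.2] [ 0.488 -0.196  0.089] [-0.886  0.541 -3.901]
scene wrench_grip 0.71 [264.1, 210.0] [0.496 0.041 0.089] [21.657  7.819 -3.888]
wrist wrench_grip 0.77 [276.6, 284.3] [ 0.479 -0.192  0.089] [-0.277 -0.22  -3.9  ]
[13.45  14.086  0.091]
```

```bash
M='python3 -m handwheel'
$M '[[[3.5,3.5,0],[0,0,-0.02]],[[7.5,7.5,0],[0,0,-0.02]],[[11,11,0],[0,0,-0.02]],[[14.1,14.1,0],[0,0,-0.02]],[[14.1,14.1,0],[0,0,-0.02]]]' >/dev/null
$M '[[[0,0,0],[0,0,0]]]' >/dev/null
python3 s.py
python3 - <<'E'
from h import *
np.set_printoptions(precision=3,suppress=True)
t=np.radians(107.3);a=np.array([.540,.1133]);s=a-.083*np.array([np.cos(t),np.sin(t)]);print("seat",s,togo([*s,.0495]))
ims=[]
for c,q in (("wrist",(.54,.1133,.09)),("scene",(.55,.07,.09))):
  im=ctrl.get_image(c).copy();u,v=proj(c,q).astype(int);print(c,u,v)
  w=100 if c=="wrist" else 50
  u=np.clip(u,w,560-w);v=np.clip(v,w,420-w)
  ims.append(cv2.resize(im[v-w:v+w,u-w:u+w],(400,400),interpolation=2))
  for n,z in dict(nut_mark=.088,sleeve_mark=.073,wrench_jaw=.0875,nut=.076).items():
    for r in ctrl.landmark_of(c,n)[:2]: print(c,n,r["score"],r["position"],at(c,r["position"],z))
cv2.imwrite("pics/pre.png",np.hstack(ims))
E
```

```text
Tz 0.0 yaw 107.15 q6 -0.454 e6 0.0 grip 79.4 0.0155 F [ 0.4 -0.  -1.7] [ 0.5773 -0.015   0.0503] 18.2
seat [0.565 0.034] [5.063 0.242 0.076]
wrist 287 -41
wrist nut_mark 0.66 [309.5, 12.7] [0.553 0.1   0.088]
wrist sleeve_mark 0.57 [284.2, 25.9] [0.544 0.096 0.073]
wrist sleeve_mark 0.35 [412.6, 298.6] [ 0.656 -0.015  0.073]
wrist wrench_jaw 0.58 [119.5, 241.1] [ 0.496 -0.019  0.087]
scene 273 195
scene nut_mark 0.61 [267.2, 189.9] [0.551 0.099 0.088]
scene sleeve_mark 0.53 [267.5, 198.7] [0.539 0.084 0.073]
scene wrench_jaw 0.76 [276.5, 260.9] [ 0.416 -0.118  0.087]
scene wrench_jaw 0.64 [277.8, 194.8] [0.562 0.066 0.087]
scene nut 0.61 [261.1, 192.6] [0.538 0.112 0.076]
```

```bash
M='python3 -m handwheel'
$M '[[[0.6,0.24,0.08],[0,0,0]],[[1.2,0.24,0.08],[0,0,0]],[[1.2,0.24,0.08],[0,0,0]]]' >/dev/null; python3 s.py
$M '[[[0.8,0,0],[0,0,0]],[[1.4,0,0],[0,0,0]]]' >/dev/null; python3 g.py 8 0 && python3 g.py 8 1 && $M '[[[0.6,0,0],[0,0,0]],[[1.2,0,0],[0,0,0]]]' >/dev/null; python3 g.py 8 0 && python3 g.py 8 1 && $M '[[[0.6,0,0],[0,0,0]],[[1.2,0,0],[0,0,0]]]' >/dev/null; python3 s.py
```

```text
Tz 0.059 yaw 107.19 q6 -0.433 e6 0.02 grip 79.4 0.0155 F [-0.  -0.8 -2.4] [ 0.5762 -0.002   0.0496] 19.075
Tz 0.013 yaw 107.14 q6 -0.41 e6 -0.06 grip 79.4 0.0153 F [-0.1 -0.1 -1.8] [0.5721 0.0113 0.0497] 19.325
Tz 0.013 yaw 107.14 q6 -0.41 e6 -0.06 grip 79.4 0.0153 F [-0.1 -0.1 -1.8] [0.5721 0.0113 0.0497] 19.325
Tz 0.012 yaw 107.14 q6 -0.39 e6 -0.06 grip 79.4 0.0155 F [-0.8  0.1 -2.1] [0.5686 0.0227 0.0497] 19.575
Tz 0.012 yaw 107.14 q6 -0.39 e6 -0.06 grip 79.4 0.0155 F [-0.8  0.1 -2.1] [0.5686 0.0227 0.0497] 19.575
Tz 0.019 yaw 107.13 q6 -0.37 e6 -0.07 grip 79.4 0.0154 F [-0.4 -0.  -2.4] [0.5651 0.0341 0.0497] 19.825
```

The wrench is seated without contact. I turn along the arc about the nut axis and watch for engagement, using the moment about the nut axis.

```bash
cat >> s.py <<'E'
F=o["contact_force"];r=p-np.array([.540,.1133,0]);Ma=o["wrist_torque"][2]+r[0]*F[1]-r[1]*F[0]
print("   Maxis",round(Ma,3),"rad",round(np.hypot(*r[:2]),4),"ang",round(np.degrees(np.arctan2(r[1],r[0])),2))
E
M='python3 -m handwheel'; python3 s.py
$M '[[[0.01,-0.29,0],[0,0,0.035]],[[0.02,-0.58,0],[0,0,0.07]]]' >/dev/null; python3 s.py
$M '[[[0.01,-0.29,0],[0,0,0.035]]]' >/dev/null; python3 s.py
$M '[[[0.01,-0.29,0],[0,0,0.035]]]' >/dev/null; python3 s.py
$M '[[[0.01,-0.29,0],[0,0,0.035]]]' >/dev/null; python3 s.py
```

```text
Tz 0.019 yaw 107.13 q6 -0.37 e6 -0.07 grip 79.4 0.0154 F [-0.4 -0.  -2.4] [0.5651 0.0341 0.0497] 19.825
   Maxis -0.015 rad 0.0831 ang -72.43
Tz -0.004 yaw 102.99 q6 -0.302 e6 -0.22 grip 79.4 0.0152 F [ 0.2 -0.2 -2.3] [0.5594 0.0321 0.0497] 20.075
   Maxis 0.01 rad 0.0835 ang -76.57
Tz 0.002 yaw 100.96 q6 -0.268 e6 -0.22 grip 79.4 0.0152 F [ 0.6 -0.2 -2.8] [0.5566 0.0313 0.0497] 20.2
   Maxis 0.047 rad 0.0836 ang -78.57
Tz -0.05 yaw 98.96 q6 -0.235 e6 -0.24 grip 79.4 0.0152 F [-0.5  0.7 -2.2] [0.5537 0.031  0.0497] 20.325
   Maxis -0.079 rad 0.0835 ang -80.55
Tz -0.029 yaw 96.95 q6 -0.201 e6 -0.26 grip 79.4 0.0154 F [ 0.1  0.6 -3. ] [0.551  0.0307 0.0498] 20.45
   Maxis -0.014 rad 0.0833 ang -82.41
```

```bash
M='python3 -m handwheel'
$M '[[[0.01,-0.29,0],[0,0,0.035]]]' >/dev/null; python3 s.py
$M '[[[0.01,-0.29,0],[0,0,0.035]]]' >/dev/null; python3 s.py
python3 - <<'E'
from h import *
np.set_printoptions(precision=3,suppress=True)
ims=[]
for c,w in (("wrist",150),("scene",35)):
  im=ctrl.get_image(c).copy();u,v=proj(c,(.545,.1,.09)).astype(int);print(c,u,v)
  u=np.clip(u,w,560-w);v=np.clip(v,w,420-w)
  ims.append(cv2.resize(im[v-w:v+w,u-w:u+w],(400,400),interpolation=2))
cv2.imwrite("pics/eng.png",np.hstack(ims))
E
```

```text
Tz 0.124 yaw 94.96 q6 -0.167 e6 -0.15 grip 79.4 0.0153 F [ 0.5  1.4 -2. ] [0.5483 0.0306 0.0499] 20.575
   Maxis 0.18 rad 0.0831 ang -84.27
Tz 0.212 yaw 92.98 q6 -0.133 e6 -0.03 grip 79.4 0.0157 F [ 2.   1.1 -2.5] [0.5457 0.0306 0.05  ] 20.7
   Maxis 0.386 rad 0.0829 ang -86.07
wrist 288 139
scene 265 190
```

View pics/eng.png

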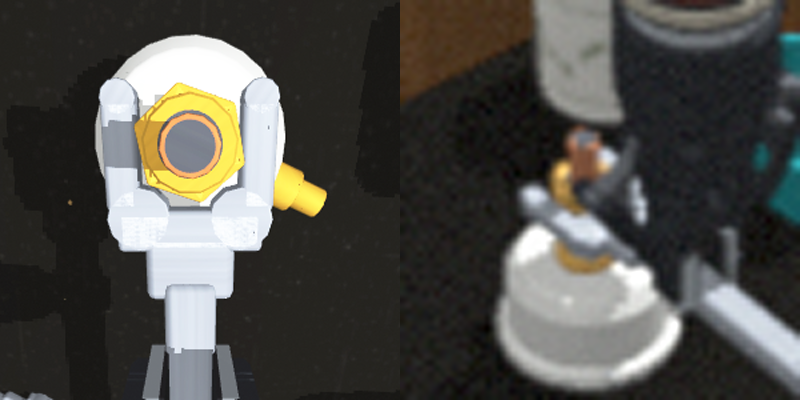

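The last picture shows the nut between the jaws (about (190,145)), with the jaws just bearing on its corners. The wrench is the right height and centred. I keep turning to find where the nut starts to move.

```bash
M='python3 -m handwheel'
for i in 1; do $M '[[[0.01,-0.29,0],[0,0,0.035]]]' >/dev/null; python3 s.py;
$M '[[[0.01,-0.29,0],[0,0,0.035]]]' >/dev/null; python3 s.py
$M '[[[0.01,-0.29,0],[0,0,0.035]]]' >/dev/null; python3 s.py
$M '[[[0.01,-0.29,0],[0,0,0.035]]]' >/dev/null; python3 s.py
$M '[[[0.01,-0.29,0],[0,0,0.035]]]' >/dev/null; python3 s.py; done
```

```text
Tz 0.317 yaw 91.01 q6 -0.099 e6 0.02 grip 79.4 0.0157 F [ 4.6  4.3 -2.5] [0.543  0.0306 0.0501] 20.925
   Maxis 0.707 rad 0.0827 ang -87.91
Tz 0.388 yaw 88.99 q6 -0.064 e6 0.18 grip 79.3 0.0154 F [ 4.5  3.9 -4. ] [0.5404 0.0309 0.0502] 21.05
   Maxis 0.76 rad 0.0824 ang -89.75
Tz 0.368 yaw 86.99 q6 -0.029 e6 0.17 grip 79.3 0.0158 F [ 5.7  3.6 -3.1] [0.5375 0.031  0.0502] 21.175
   Maxis 0.828 rad 0.0823 ang -91.74
Tz 0.421 yaw 84.99 q6 0.006 e6 0.17 grip 79.3 0.0154 F [ 5.6  2.9 -4.6] [0.5347 0.0312 0.0502] 21.3
   Maxis 0.865 rad 0.0822 ang -93.72
Tz 0.386 yaw 82.99 q6 0.041 e6 0.17 grip 79.3 0.0154 F [ 5.4  2.8 -4.6] [0.5318 0.0315 0.0502] 21.425
   Maxis 0.802 rad 0.0822 ang -95.73
```

The nut started to move at yaw ≈90.2° with a plateau near 0.85 N m, so I stop at yaw ≈30.

```bash
M='python3 -m handwheel'
$M '[[[0.04,-0.82,0],[0,0,0.1]],[[0.16,-1.63,0],[0,0,0.2]],[[0.37,-2.43,0],[0,0,0.3]],[[0.65,-3.2,0],[0,0,0.4]],[[1.01,-3.94,0],[0,0,0.5]]]' >/dev/null; python3 s.py
$M '[[[0.04,-0.82,0],[0,0,0.1]],[[0.16,-1.63,0],[0,0,0.2]],[[0.37,-2.43,0],[0,0,0.3]],[[0.37,-2.43,0],[0,0,0.3]]]' >/dev/null; python3 s.py
python3 - <<'E'
from h import *
np.set_printoptions(precision=3,suppress=True)
for c in ("wrist","top"):
  ctrl.get_image(c)
  for n,z in dict(nut_mark=.088,sleeve_mark=.073,nut=.076).items():
    for r in ctrl.landmark_of(c,n)[:2]:
      X=at(c,r["position"],z);print(c,n,r["score"],r["position"],X,np.degrees(np.arctan2(X[1]-.1133,X[0]-.54)))
E
```

```text
Tz 0.441 yaw 54.22 q6 0.567 e6 -0.25 grip 79.2 0.0156 F [ 6.3  2.5 -4.6] [0.4941 0.0457 0.0504] 22.05
   Maxis 0.749 rad 0.0817 ang -124.18
Tz 0.361 yaw 37.2 q6 0.899 e6 0.47 grip 79.2 0.0157 F [ 6.3  0.7 -4.6] [0.4764 0.0626 0.0504] 22.55
   Maxis 0.636 rad 0.0813 ang -141.4
wrist nut_mark 0.83 [307.2, 136.8] [0.539 0.096 0.088] -94.79333833512835
wrist sleeve_mark 0.82 [286.6, 144.6] [0.529 0.1   0.073] -128.53723494128363
wrist nut 0.32 [280.2, 106.0] [0.542 0.113 0.076] -9.817806710866329
```

```bash
M='python3 -m handwheel'
$M '[[[0.02,-0.5,0],[0,0,0.062]],[[0.06,-0.99,0],[0,0,0.122]],[[0.06,-0.99,0],[0,0,0.122]]]' >/dev/null; python3 s.py
python3 - <<'E'
from h import *
np.set_printoptions(precision=3,suppress=True)
for c in ("wrist","scene"):
  ctrl.get_image(c)
  for n,z in dict(nut_mark=.088,sleeve_mark=.073,nut=.076).items():
    for r in ctrl.landmark_of(c,n)[:2]:
      X=at(c,r["position"],z);print(c,n,r["score"],r["position"],X,np.degrees(np.arctan2(X[1]-.1133,X[0]-.54)))
E
```

```text
Tz 0.42 yaw 30.23 q6 1.038 e6 0.49 grip 79.3 0.0154 F [ 6.5  0.1 -3.7] [0.471  0.0706 0.0503] 23.325
   Maxis 0.691 rad 0.0811 ang -148.24
wrist nut_mark 0.73 [306.8, 138.1] [0.536 0.096 0.088] -102.85843736202625
wrist sleeve_mark 0.92 [287.2, 144.8] [0.528 0.101 0.073] -134.05815877532393
scene sleeve_mark 0.16 [190.9, 205.7] [0.358 0.189 0.073] 157.48772373467776
```

The nut mark has moved by 60° (≈-43° to -103°). I back off into the play and draw the wrench out.

```bash
M='python3 -m handwheel'
$M '[[[0.03,0.73,0],[0,0,-0.09]],[[0.12,1.4,0],[0,0,-0.175]],[[0.12,1.4,0],[0,0,-0.175]]]' >/dev/null; python3 s.py
$M '[[[-0.4,0,0],[0,0,0]],[[-0.8,0,0],[0,0,0]]]' >/dev/null; python3 s.py
```

```text
Tz -0.011 yaw 40.17 q6 0.839 e6 -0.17 grip 79.3 0.0155 F [ 4.7  2.1 -4.1] [0.4787 0.0597 0.0501] 24.1
   Maxis 0.113 rad 0.0814 ang -138.82
Tz 0.014 yaw 40.19 q6 0.827 e6 0.06 grip 79.6 0.0154 F [ 6.5  3.9 -1.5] [0.4731 0.0549 0.0507] 24.35
   Maxis 0.127 rad 0.0888 ang -138.87
```

```bash
M='python3 -m handwheel'
$M '[[[0.02,0.35,0],[0,0,-0.04]],[[0.02,0.35,0],[0,0,-0.04]]]' >/dev/null; python3 s.py
$M '[[[-0.4,0,0],[0,0,0]],[[-0.4,0,0],[0,0,0]]]' >/dev/null; python3 s.py
```

```text
Tz -0.1 yaw 42.45 q6 0.783 e6 -0.22 grip 79.5 0.0154 F [ 1.2 -1.9 -2. ] [0.4739 0.0514 0.0498] 24.6
   Maxis 0.103 rad 0.0906 ang -136.88
Tz -0.238 yaw 42.5 q6 0.776 e6 -0.22 grip 79.5 0.0157 F [ 1.6 -2.7 -1.5] [0.4709 0.0489 0.0496] 24.85
   Maxis 0.052 rad 0.0945 ang -137.02
```

```bash
M='python3 -m handwheel'
$M '[[[-0.3,0.1,0],[0,0,0.025]],[[-0.7,0.1,0],[0,0,0.025]]]' >/dev/null; python3 s.py
python3 g.py 8 0 && python3 g.py 8 1 && $M '[[[-0.5,0,0],[0,0,0]],[[-1,0,0],[0,0,0]]]' >/dev/null; python3 s.py
```

```text
Tz 0.002 yaw 41.13 q6 0.788 e6 0.1 grip 79.4 0.0156 F [ 1.   0.1 -2.5] [0.4657 0.044  0.0491] 25.1
   Maxis 0.062 rad 0.1016 ang -137.0
Tz 0.002 yaw 41.13 q6 0.788 e6 0.1 grip 79.4 0.0156 F [ 1.   0.1 -2.5] [0.4657 0.044  0.0491] 25.1
   Maxis 0.062 rad 0.1016 ang -137.0
Tz 0.002 yaw 41.13 q6 0.788 e6 0.1 grip 79.4 0.0156 F [ 1.   0.1 -2.5] [0.4657 0.044  0.0491] 25.1
   Maxis 0.062 rad 0.1016 ang -137.0
Tz 0.034 yaw 41.13 q6 0.772 e6 0.05 grip 79.4 0.0156 F [ 0.2 -0.1 -2.2] [0.4587 0.037  0.0496] 25.35
   Maxis 0.056 rad 0.1115 ang -136.83
```

```bash
M='python3 -m handwheel'
$M '[[[-1.5,0,0],[0,0,0]],[[-3,0,0],[0,0,0]],[[-3,0,0],[0,0,0]]]' >/dev/null; python3 s.py; python3 -c "
from h import *;print(togo([.48,-.189,.05]))"
```

```text
Tz 0.025 yaw 41.04 q6 0.722 e6 -0.06 grip 79.4 0.0154 F [-0.   0.4 -2.9] [0.4356 0.0169 0.0495] 25.725
   Maxis -0.022 rad 0.1421 ang -137.27
[-10.16762705  18.44202696  -0.05416128]
```

```bash
M='python3 -m handwheel'
$M '[[[-2.5,4.5,0],[0,0,0]],[[-5,9,0],[0,0,0.15]],[[-7.5,13.5,0],[0,0,0.3]],[[-10.2,18.4,0],[0,0,0.437]],[[-10.2,18.4,0],[0,0,0.437]]]' >/dev/null; python3 s.py
$M '[[[0,0,3],[0,0,0]],[[0,0,6],[0,0,0]],[[0,0,7.3],[0,0,0]],[[0,0,7.3],[0,0,0]]]' >/dev/null; python3 s.py
```

```text
Tz -0.01 yaw 15.8 q6 0.773 e6 0.08 grip 79.7 0.0159 F [ 0.2  0.3 -2.5] [ 0.4818 -0.1918  0.0505] 26.35
   Maxis 0.026 rad 0.3105 ang -100.79
Tz 0.029 yaw 16.13 q6 0.773 e6 -0.0 grip 79.6 0.0158 F [-0.4  0.1 -1.8] [ 0.48   -0.1872 -0.0241] 26.85
   Maxis -0.093 rad 0.3064 ang -101.29
```

Lower gently to contact.

```bash
M='python3 -m handwheel'
$M '[[[0,0,0.3],[0,0,0]],[[0,0,0.5],[0,0,0]]]' >/dev/null; python3 g.py 6 2 && $M '[[[0,0,0.15],[0,0,0]],[[0,0,0.15],[0,0,0]]]' >/dev/null && python3 g.py 4 2 && $M '[[[0,0,0.15],[0,0,0]],[[0,0,0.15],[0,0,0]]]' >/dev/null && python3 g.py 2 2 && $M '[[[0,0,0.1],[0,0,0]],[[0,0,0.1],[0,0,0]]]' >/dev/null && python3 s.py
```

```text
Tz 0.023 yaw 16.1 q6 0.773 e6 -0.0 grip 79.6 0.0154 F [-0.4  0.4 -2.1] [ 0.4818 -0.1885 -0.0271] 27.1
   Maxis -0.122 rad 0.3074 ang -100.92
Tz -0.023 yaw 16.09 q6 0.773 e6 0.0 grip 79.6 0.0155 F [ 0.4 -0.3 -1.6] [ 0.4809 -0.1882 -0.0296] 27.35
   Maxis 0.125 rad 0.3072 ang -101.1
Tz -0.046 yaw 16.09 q6 0.773 e6 0.0 grip 79.6 0.0156 F [-1.2  0.5 -2.8] [ 0.4807 -0.188  -0.0314] 27.6
   Maxis -0.447 rad 0.3071 ang -101.14
```

```bash
M='python3 -m handwheel'
$M '[[[0,0,0.08],[0,0,0]],[[0,0,0.08],[0,0,0]]]' >/dev/null; python3 s.py
$M '[[[0,0,0],[0,0,0]],[[0,0,0],[0,0,0]],[[0,0,0],[0,0,0]]]' -0.2 40 >/dev/null; python3 s.py
$M '[[[0,0,-3],[0,0,0]],[[0,0,-8],[0,0,0]],[[0,0,-14],[0,0,0]],[[0,0,-18],[0,0,0]],[[0,0,-18],[0,0,0]]]' -1 >/dev/null; python3 s.py
python3 - <<'E'
from h import *
np.set_printoptions(precision=3,suppress=True)
Z=dict(nut=.076,nut_mark=.088,sleeve_mark=.073,wrench_jaw=.006,wrench_grip=.007)
for cam in ("top","scene"):
  ctrl.get_image(cam)
  for q in ("fitting","nut_mark","sleeve_mark","wrench_jaw","wrench_grip","mug","mill","spice","bowl"):
    for r in ctrl.landmark_of(cam,q)[:2]:
      X=at(cam,r["position"],Z.get(q,0))[:2];print(cam,q,round(r["score"],2),np.array(r["position"]),X,np.degrees(np.arctan2(X[1]-.113,X[0]-.54)).round(0) if "mark" in q else "")
print(tool()[2]["t"])
E
```

```text
Tz -0.053 yaw 16.09 q6 0.773 e6 0.01 grip 79.8 0.0155 F [-0.6 -0.6  0. ] [ 0.4808 -0.1882 -0.0319] 27.85
   Maxis -0.215 rad 0.3072 ang -101.1
Tz 0.068 yaw 16.09 q6 0.773 e6 0.0 grip 0.0 0.0515 F [0.5 0.5 0.4] [ 0.481  -0.1882 -0.0318] 28.225
   Maxis 0.178 rad 0.3073 ang -101.06
Tz -0.016 yaw 16.09 q6 0.773 e6 -0.0 grip 0.0 0.0851 F [-1.4  0.2  0.3] [ 0.4835 -0.1896  0.153 ] 28.85
   Maxis -0.443 rad 0.3081 ang -100.57
top fitting 0.58 [243.6 218.1] [0.545 0.116] 
top nut_mark 0.55 [249.5 215.6] [0.542 0.093] -83.0
top sleeve_mark 0.6 [245.9 219.2] [0.534 0.103] -121.0
top sleeve_mark 0.34 [243.9 221.5] [0.528 0.108] -159.0
top wrench_jaw 0.84 [340.6 216.7] [ 0.557 -0.163] 
top wrench_jaw 0.69 [307.1 251.3] [ 0.455 -0.069] 
top wrench_grip 0.84 [350.4 242.5] [ 0.484 -0.192] 
top wrench_grip 0.65 [297.2 263.9] [ 0.419 -0.041] 
top mug 0.85 [198.1 169.7] [0.684 0.255] 
top mill 0.96 [370.5 167.4] [ 0.707 -0.251] 
top spice 0.66 [304.3 165.1] [ 0.708 -0.056] 
top bowl 0.65 [195.7 273.3] [0.384 0.244] 
scene fitting 0.96 [260.8 212.3] [0.535 0.112] 
scene fitting 0.19 [260.5 195.8] [0.576 0.168] 
scene nut_mark 0.43 [267.5 196.2] [0.536 0.079] -97.0
scene sleeve_mark 0.62 [259.7 197. ] [0.526 0.102] -141.0
scene sleeve_mark 0.3 [262.7 211.2] [0.5   0.052] -123.0
scene wrench_jaw 0.75 [275.4 261.2] [ 0.454 -0.063] 
scene wrench_jaw 0.62 [330.1 268.1] [ 0.552 -0.168] 
scene wrench_grip 0.92 [255.2 267.4] [ 0.4   -0.048] 
scene wrench_grip 0.86 [317.4 286.7] [ 0.487 -0.194] 
scene mug 0.39 [269.9 164.9] [0.684 0.265] 
scene mill 0.79 [389.5 262.4] [ 0.693 -0.246] 
scene spice 0.65 [343.6 219.5] [ 0.704 -0.055] 
scene bowl 0.79 [190.6 207.2] [0.387 0.253] 
scene bowl 0.62 [259.  210.5] [0.536 0.121] 
29.85
```

Everything is in place. One closer look checks that the nut did not turn back as the wrench came off.

```bash
M='python3 -m handwheel'
$M '[[[3,-6,0],[0,0,0]],[[6,-12,0],[0,0,0]],[[9,-18,0],[0,0,0]],[[11.5,-23,0],[0,0,0]],[[13.7,-27.6,0],[0,0,0]]]' -1 >/dev/null; $M '[[[0,0,0],[0,0,0]],[[0,0,0],[0,0,0]],[[0,0,0],[0,0,0]]]' >/dev/null;python3 s.py
python3 - <<'E'
from h import *
np.set_printoptions(precision=3,suppress=True)
ctrl.get_image("wrist")
for n,z in dict(nut_mark=.088,sleeve_mark=.073,nut=.076).items():
    for r in ctrl.landmark_of("wrist",n)[:2]:
      X=at("wrist",r["position"],z);print(n,r["score"],r["position"],X,np.degrees(np.arctan2(X[1]-.1133,X[0]-.54)))
E
```

```text
Tz 0.005 yaw 15.99 q6 1.365 e6 -0.0 grip 0.0 0.0855 F [ 0.5 -0.2 -0.4] [0.5359 0.1139 0.1479] 30.85
   Maxis 0.005 rad 0.0041 ang 171.95
nut_mark 0.77 [305.8, 213.7] [0.541 0.095 0.088] -87.49902814514803
sleeve_mark 0.83 [292.1, 218.3] [0.529 0.102 0.073] -134.93683880107838
nut 0.73 [284.0, 200.3] [0.543 0.114 0.076] 7.614219052616147
nut 0.32 [281.3, 181.2] [0.558 0.12  0.076] 21.21562687846011
```

```bash
cat > hex.py <<'E'
from h import *
from scipy.optimize import minimize
im=ctrl.get_image("wrist").copy();K=8
c=ctrl.calibration("wrist");Rm,tv=np.array(c["R"]),np.array(c["t"])
def P(X):
    q=X@Rm.T+tv;return np.c_[c["fx"]*q[:,0]/q[:,2]+c["cx"],c["fy"]*q[:,1]/q[:,2]+c["cy"]]
u0,v0=proj("wrist",[.54,.1133,.09]).astype(int)-[35,35]
roi=cv2.resize(im[v0:v0+70,u0:u0+70],None,fx=K,fy=K,interpolation=cv2.INTER_CUBIC)
hsv=cv2.cvtColor(roi,cv2.COLOR_BGR2HSV)
ring=lambda n,r,z,a=0:np.array([[r*np.cos(t),r*np.sin(t),z] for t in a+np.arange(n)*2*np.pi/n])
def sil(d):
    m=np.zeros(roi.shape[:2],np.uint8);o=np.array([.54+d[0],.1133+d[1],0])
    a=np.radians(d[2]+30)
    for X in ([ring(6,.03/3**.5,z,a) for z in(.076,.099)],[ring(40,.0075,z) for z in(.099,.125)],[ring(40,.014,z) for z in(.07,.076)],[ring(40,.0115,z) for z in(.056,.07)],[ring(40,.016,z) for z in(.05,.056)]):
        p=(P(np.vstack(X)+o)-[u0,v0])*K+K/2
        cv2.fillConvexPoly(m,cv2.convexHull(p.astype(np.int32)),1)
    return m
mask=((hsv[...,1]>90)&(hsv[...,2]>60)).astype(np.uint8)
near=cv2.dilate(sil([0,0,0]),np.ones((33,33)));mask&=near
mask=cv2.morphologyEx(mask,cv2.MORPH_CLOSE,np.ones((41,41)))
res=[]
for a in range(-30,30,3):
    b=min(((mask!=sil([x,y,a])).sum(),x,y) for x in np.arange(-.003,.0045,.0015) for y in np.arange(-.003,.0045,.0015))
    res.append((b[0],a,round(b[1],4),round(b[2],4)))
print(sorted(res)[:6],mask.sum())
E
python3 hex.py
```

```text
[(np.int64(19796), 24, np.float64(0.0), np.float64(0.0)), (np.int64(19959), 27, np.float64(0.0), np.float64(0.0)), (np.int64(19986), 21, np.float64(0.0), np.float64(0.0)), (np.int64(20406), 18, np.float64(0.0), np.float64(0.0)), (np.int64(20666), -30, np.float64(0.0), np.float64(0.0)), (np.int64(21036), 15, np.float64(0.0), np.float64(0.0))] 100297
```

The mark readings scatter (-87° to -103°), so I look from the mark's side.

```bash
M='python3 -m handwheel'
$M '[[[0,0,0],[0,0,0.18]],[[0,0,0],[0,0,0.36]],[[0,0,0],[0,0,0.54]],[[0,0,0],[0,0,0.72]],[[0,0,0],[0,0,0.9]]]'>/dev/null
$M '[[[0,0,0],[0,0,0.18]],[[0,0,0],[0,0,0.36]],[[0,0,0],[0,0,0.4]],[[0,0,0],[0,0,0.4]]]'>/dev/null;python3 s.py
cat >> hex.py <<'E'
print([np.round(np.array(r["position"]),1).tolist()+[r["score"]] for r in ctrl.landmark_of("wrist","nut")[:1]])
for n,z in dict(nut_mark=.088,sleeve_mark=.073).items():
    for r in ctrl.landmark_of("wrist",n)[:1]:
      X=at("wrist",r["position"],z);print(n,r["score"],r["position"],X,np.degrees(np.arctan2(X[1]-.1133,X[0]-.54)))
s=im[v0:v0+70,u0:u0+70].astype(int);s=cv2.cvtColor(im[v0:v0+70,u0:u0+70],cv2.COLOR_BGR2HSV)
for r in s[8:62]: print("".join(" " if p[1]<70 else ("o" if p[0]<14 else "%x"%min(15,p[2]//16)) for p in r))
E
python3 hex.py
```

```text
Tz 0.02 yaw -58.4 q6 2.665 e6 0.09 grip 0.0 0.0853 F [ 0.7 -0.3 -0.2] [0.5359 0.1147 0.1479] 32.225
   Maxis 0.02 rad 0.0043 ang 160.84
[(np.int64(20320), 21, np.float64(0.0), np.float64(0.0)), (np.int64(20344), 18, np.float64(0.0), np.float64(0.0)), (np.int64(20443), 24, np.float64(0.0), np.float64(0.0)), (np.int64(20452), 15, np.float64(0.0), np.float64(0.0)), (np.int64(20793), 27, np.float64(0.0), np.float64(0.0)), (np.int64(21010), 12, np.float64(0.0), np.float64(0.0))] 98599
[[277.8, 203.9, 0.82]]
nut_mark 0.96 [291.2, 191.8] [0.5376364  0.09572582 0.088     ] -97.65991211909748
sleeve_mark 0.83 [298.9, 201.7] [0.5248326  0.10296375 0.073     ] -145.72641671644908
                         effffffffffffffffffffd9                      
                        ffffffffffffffffffffffff9                     
                       effffffffffffefffdfffffffeb                    
                       fffffffffddcddddda9fffffffea                   
                      ffffffffddddddddddb99effffffca                  
                     fffffffdddddddddddda999cdffddf9               
[... 2608 characters left out ...]
cddde                 
                       fffo                 febcdddd                  
                        ffo                 fccddded                  
                         ff                 fddec                     
                          fo               of                         
                          ff              ofo                         
                           fo            ofo                          
                           ooo          ofo                           
                             ofo      oofo                            
                              ooffooffoo                              
                                  oooo
```

```bash
python3 - <<'E'
from h import *
u0,v0=proj("wrist",[.54,.1133,.09]).astype(int)-[35,35]
W=[at("wrist",(u0+a,v0+8+b),.099)[:2] for a,b in((15.5,35),(19,15),(38.5,9.5),(56.5,23))]
for a,b in zip(W,W[1:]): d=b-a;print(np.linalg.norm(d),(np.degrees(np.arctan2(d[1],d[0]))+90)%60)
E
```

```text
0.016332735865397147 20.9490408052403
0.015306547486704628 17.96022399291013
0.017307198201987006 23.805332570517635
```

The outline gives the nut's flats at about 21° (mod 60), against 17–20° when finger-tight. The nut went one flat, within about 3°. Nothing is touched, so I hand in.

```bash
python3 -c "
from station import ctrl;print(ctrl.finish_job())"
```

```text
the job is handed in; nothing more can be done
None
```

I finger-tightened the nut to its hard stop, turned it one flat more with the large wrench (60° within about 3°), laid the wrench flat on the trolley and handed in the job at about 32 s; the mug, mill, spice jar and bowl are where they stood.

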